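Bring the line winder to its tie-on position and set its brake

TASK

Get the line winder ready for tying on: with the fingers only pushing, turn its three-armed wheel until the long arm points straight at the line guide post and leave it standing there, then push the brake lever fully home against the drum by its knob, the wheel staying put. Nothing needs gripping; leave the oil bottle, the spare line spool and the round tin standing where they are.

Things in the scene. Friction and masses are not known exactly. Their poses are not given: they have to be found in the camera images.
- winder: Line winder, screwed to the table. Origin at table height on the wheel's upright axis. Round grey base 180 mm across, 12 high; over it an aluminium drum 80 mm across (22 to 46 mm above the table), the three-armed wheel, and on the hub a line spool 64 mm across (top 85, axle 92 mm high). Under the arms lie only the brake lever (up to 40 mm high) and the guide's bracket (up to 22 mm).
- winder_wheel (a joint): Wheel angle, rad, counter-clockwise from above; at 0 the long arm points along the winder's +x. Three flat steel arms 120 degrees apart, 12 mm wide, 50 to 62 mm above the table; the long one reaches 115 mm from the axis and ends in a thin upright pin (8 mm, up to 77 mm high), two reach 75 mm. Turns either way with about 0.1 N m of friction, no spring; stays where it is left.
- long_arm_tip (a point): Point in the end of the long arm, on its centre line under the pin, 109 mm from the wheel's axis and 56 mm above the table; turns with the wheel.
- line_guide: Line guide, fixed, at another bearing round the winder each time: a flat steel bracket with an upright steel post 10 mm thick, on a round foot 32 mm across, ending in a small ring 102 mm above the table. Origin at table height on the wheel's axis; its +x runs from the axis through the post, 150 mm out.
- guide_post (a point): Point on the post's centre line, 150 mm from the wheel's axis, 56 mm above the table (the height of the arms).
- brake (a joint): Angle of the brake lever in rad: 0 swung fully away from the drum, 0.6 fully home (end stop, rubber pad on the drum). It swings level, clockwise from above as it goes home, about brake_pivot, with about 0.12 N m of friction and no spring; it stays where it is left.
- brake_pivot (a point): Upright pivot axis of the brake lever, on the winder's base, 28 mm above the table.
- brake_knob (a point): Centre of the top of the lever's black upright round knob, 18 mm across, from 22 to 76 mm above the table, 190 mm from the pivot, at the end of a flat bar 12 mm wide that lies 24 to 32 mm above the table. The knob stays outside the circle of the arms.
- oil_bottle: Small loose oil bottle with a red nozzle, 31 mm across and 95 mm high, standing. Origin under its middle. To be left alone.
- spare_spool: Loose spare line spool lying flat, 64 mm across, 23 mm high. Origin under its middle. To be left alone.
- tin: Loose round red tin, 51 mm across, 19 mm high. Origin under its middle. To be left alone.
Things that resemble listed ones, but are neither listed nor needed, are in the scene too. Several things have the shape of the line_guide; the one meant has the colours described above.

How it is judged:
On the way, in this order (a step that is already met when the one before it is completed fails the run):
1. the long arm stands still, pointing at the guide post, the brake still off (y of long_arm_tip in the frame of line_guide between -0.012 and 0.012 m and x of long_arm_tip in the frame of line_guide above 0.08 m and velocity of joint winder_wheel between -0.05 and 0.05 rad/s and value of joint brake below 0.4 rad), for 0.2 s.
2. the brake lever is home, the long arm still pointing at the post (y of long_arm_tip in the frame of line_guide between -0.012 and 0.012 m and x of long_arm_tip in the frame of line_guide above 0.08 m and value of joint brake above 0.54 rad), for 0.2 s.
At the end, for the whole second after the job is handed in: The end of the long arm lies within 12 mm of the line from the wheel's axis to the guide post, on the post's side, the wheel is at rest, the brake lever is home (over 0.54 of 0.6 rad), and the bottle, spool and tin are within 20 mm of where they stood (all of step 2 and velocity of joint winder_wheel between -0.05 and 0.05 rad/s and distance of each of oil_bottle, spare_spool, tin from where it was at the start of the episode below 0.02 m); the robot touches nothing.
It fails at once if the oil bottle, spare spool or tin is lifted, carried, knocked over or pushed away (over 20 mm or 0.4 rad of tilt) (distance of any of oil_bottle, spare_spool, tin from where it was at the start of the episode above 0.02 m or angle between any of oil_bottle, spare_spool, tin's own z axis and vertical above 0.4 rad).
It also fails if it takes over 54 s, if anything falls off the work surface, if the arm or the gripper's body presses on something with over 40 N, if the wrist force passes 120 N, or if a joint passes its speed limit or range.

ROBOT

A 6-joint arm with a two-finger parallel gripper is mounted at the origin on a cart in front of the work surface, level with it; the furniture and walls round the work are solid. World frame = base frame: x ahead of the robot, y to its left, z up, the work surface at z = 0. Lengths are in m, angles in rad, forces in N, time in s.
With the tool pointing down it reaches from about 0.425 to 0.95 m from the base axis. Payload 3.5 kg.
Tool frame: the origin (TCP) lies at the very end of the fingers, on their centre line; the grasp point (between the pads) lies 19 mm behind it; z points along the fingers, y is the line along which they close (so a half turn about z gives the same grasp; the last joint's range is limited). The gripper opens to 85 mm and grips with 20 to 120 N. Pads are 22 mm wide; open, the fingers measure 114 mm over their backs; the gripper's body (76 mm by 85 mm) begins 54 mm behind the grasp point. The pads swing forward as they close: fully open they stand 13 mm farther back than shut.
Start: joints at [-1.385, 0.286, 1.577, -0, 1.279, -0.15], TCP at [0.222, -0.637, 0.231] pointing down, gripper open.
Joint ranges: [-2.77, 2.77], [-0.9, 2.22], [0.21, 2.48], [-1.53, 4.67], [0.24, 2.81], [-2.84, 2.84]. Speed limits (rad/s): [2.79, 2.79, 3.14, 3.14, 3.14, 3.14].

INTERFACE

Orientations are given as a unit quaternion [x, y, z, w].
In Python, from plant import get_state, read_camera, sign_off, recognise gives the robot as it stands.
- The arm moves only by the tool arm_command, never from a script. Its argument "steps" is a list of rows, each an object with "translation": the shift along the tool's x, y, z scaled (see below), a list of three; "twist": the turn, a rotation vector about the tool's x, y, z scaled (see below), a list of three; "fingers": the opening, from -1 (shut) to 1 (fully open). In form: [{"translation": [x, y, z], "twist": [rx, ry, rz], "fingers": fingers}, ...]. A call has 1 to 5 rows; each row is the pose to reach, as a shift and turn from the pose commanded when the call began, along the tool's axes at that moment; what a row does not reach only later rows make up. The controller multiplies each number of a shift by 75 cm and each number of a turn by 60 degrees. A row lasts 1/8 s, in which the tool goes at most 62.5 mm and 10.7 degrees, less where a joint would pass 70% of its speed; a pose out of reach is approached as far as the arm can. A call with a number of a shift or a turn outside -1 to 1 is refused whole. A call with a gripper value outside its range is refused whole. The fingers move at their own pace and stop on an object; "grip_force" is the grip in N (left out, the last holds). Time passes only in rows, so rows that repeat a pose let the fingers close. It gives the time, the measured TCP pose, the force, the opening and the grip force at its end, in the units of the state.
- get_state(): the state, without advancing time (a new reading comes with each control period).
- read_camera(name): name is "scene" or "top"; returns a dict with "pixels" (420x560x3 uint8, red, green, blue), "K" (3x3 intrinsics, pixels), "R" (3x3) and "t" (3): a world point X has camera coordinates R X + t. Camera axes: x right, y down, z forward; pixel columns grow to the right and rows downward; lengths in m; the calibration is good to about 2 mm. A picture is of the moment at which its call begins. There is no depth.
- sign_off(): hands the job in; it is judged then, once.
Trained networks look in a picture, given as the dict that the camera call returned (one of the last four; its "shot" number tells which), for a name from the list of things; names that differ only in an ending like _2 or _b are one class to them, and where a whole thing is asked for, a point or a joint stands for the part that bears it (a point fixed in the world has none). Each returns a list of dicts, best first, with "conf" (0 to 1); they miss things now and then, are a little off and sometimes report something else, mostly with a low value. They report only what shows in the picture. A call takes as long as a camera call. They do not tell look-alikes from the thing itself.
- recognise(picture, query): "point" ([row, column] in pixels, amid what is visible of it).
The state is a dict: "time": time; "qpos": joint angles; "dq": joint speeds; "joint_efforts": joint torques, N m; "eef_pos": TCP position; "tcp_rot": TCP orientation; "contact_force": force on the tool from outside, world axes, zero at the start; "wrist_torque": the same for the moment, N m; "opening": opening from 0.0 (shut) to 1.0 (fully open); "finger_force": force on a finger pad.
Only numpy, scipy, OpenCV 4.12 (cv2) and the standard library are available. Lean on these libraries where they do the work, as an engineer would, in place of code of your own. Each camera call takes 0.05 s, during which the arm holds its last target. There are 200 camera calls.

## Working session

There is one attempt and no reset: what is moved stays moved. The work goes in short steps, Python scripts to look and compute and a tool call to move; the robot and the scene stay as the last step left them, time stands still between calls to the robot, and variables do not carry over. Pictures are saved under pics/ and viewed, at most 10 in all, crops included, and the job is handed in when it is done.

Besides the shell and the picture viewer there is one more tool, called after "Request:" by a JSON object that holds its "fn" and its "kwargs", one argument or row to a line. arm_command: Moves the arm, as the interface text tells. Shifts and turns lie within -1 to 1; 1 stands for 75 cm of shift or 60 degrees of turn. Its arguments: {"type":"object","properties":{"steps":{"type":"array"},"grip_force":{"type":"number"}},"required":["steps"]}

```bash
mkdir -p pics
cat > h.py <<'E'
import numpy as np, cv2
from plant import *
def ray(p,rc,z):
    K,R,t=map(np.array,(p["K"],p["R"],p["t"]))
    d=R.T@np.linalg.solve(K,[rc[1],rc[0],1]); c=-R.T@t
    return c+d*(z-c[2])/d[2]
def proj(p,X):
    K,R,t=map(np.array,(p["K"],p["R"],p["t"]))
    q=K@(R@np.array(X)+t); return q[1]/q[2],q[0]/q[2]
E
python3 - <<'E'
from h import *
np.set_printoptions(precision=3,suppress=True)
Z=dict(winder=.085,winder_wheel=.056,long_arm_tip=.056,line_guide=.05,brake=.03,brake_knob=.076,oil_bottle=.05,spare_spool=.023,tin=.019)
for n in("top","scene"):
    p=read_camera(n); cv2.imwrite(f"pics/{n}0.png",p["pixels"][...,::-1])
    print(n,-np.array(p["R"]).T@p["t"])
    for q in Z:
        for d in recognise(p,q)[:5]: print(q,np.round(d["point"]),round(d["conf"],2),ray(p,d["point"],Z[q])[:2])
print(get_state())
E
```

```text
top [ 0.576 -0.118  1.21 ]
winder [251. 256.] 0.92 [ 0.507 -0.02 ]
winder [263. 216.] 0.39 [0.473 0.086]
winder_wheel [250. 247.] 0.86 [0.507 0.005]
long_arm_tip [252. 252.] 0.81 [ 0.501 -0.008]
long_arm_tip [248. 257.] 0.57 [ 0.512 -0.022]
long_arm_tip [230. 286.] 0.37 [ 0.561 -0.103]
line_guide [265. 216.] 0.88 [0.466 0.093]
line_guide [233. 352.] 0.74 [ 0.554 -0.284]
line_guide [174. 327.] 0.73 [ 0.718 -0.216]
line_guide [201. 402.] 0.52 [ 0.642 -0.422]
brake [230. 275.] 0.72 [ 0.563 -0.071]
brake [249. 255.] 0.22 [ 0.509 -0.014]
brake_knob [228. 276.] 0.69 [ 0.568 -0.076]
oil_bottle [205. 197.] 0.5 [0.631 0.145]
spare_spool [190. 271.] 0.61 [ 0.675 -0.059]
tin [249. 170.] 0.59 [0.507 0.229]
scene [ 0.189 -1.002  0.98 ]
winder [217. 232.] 0.78 [ 0.485 -0.096]
winder_wheel [205. 228.] 0.97 [ 0.502 -0.011]
long_arm_tip [203. 228.] 0.92 [ 0.508 -0.001]
line_guide [304. 334.] 0.91 [ 0.612 -0.457]
line_guide [237. 326.] 0.81 [ 0.709 -0.249]
line_guide [271. 283.] 0.64 [ 0.544 -0.311]
line_guide [196. 196.] 0.52 [0.431 0.079]
brake [224. 262.] 0.85 [ 0.574 -0.103]
brake [197. 197.] 0.52 [0.437 0.094]
brake_knob [226. 260.] 0.78 [ 0.549 -0.153]
oil_bottle [168. 244.] 0.46 [0.622 0.146]
oil_bottle [222. 266.] 0.35 [ 0.579 -0.122]
spare_spool [207. 282.] 0.71 [ 0.666 -0.054]
tin [174. 205.] 0.66 [0.503 0.212]
tin [190. 198.] 0.16 [0.454 0.137]
{'time': 1.0, 'qpos': array([-1.385,  0.286,  1.577, -0.   ,  1.279, -0.15 ]), 'dq': array([-0.001,  0.   ,  0.001,  0.001, -0.   , -0.001]), 'joint_efforts': array([  0.001, -40.597, -29.295,  -0.   ,   0.   ,  -0.   ]), 'eef_pos': array([ 0.222, -0.637,  0.231]), 'tcp_rot': array([ 0.986,  0.167, -0.   ,  0.   ]), 'contact_force': array([-0.15 , -0.321,  0.134]), 'wrist_torque': array([ 0.007,  0.038, -0.007]), 'finger_force': 0.0, 'opening': 0.9988996319623671}
```

View pics/top0.png

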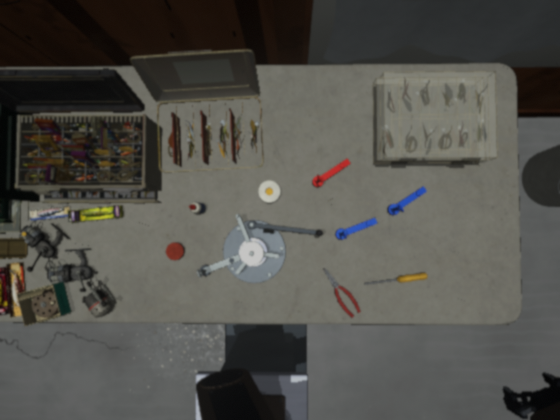

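View pics/scene0.png

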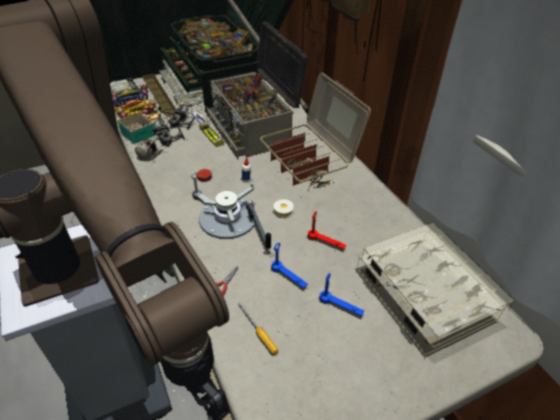

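The top view shows the winder hub at about (252,254) and the brake knob at (233,319), with the bar running from a pivot near (224,252). Four things have the guide's shape: grey steel at (268,207), red at (180,320), and blue at (233,345) and (208,395). The grey one fits, being steel with its bracket joined to the winder. I'll confirm it in an enlarged crop.

Run:
```python
from h import *
im=cv2.imread("pics/top0.png")[195:300,190:330]
a=cv2.resize(im,None,fx=5.6,fy=5.6,interpolation=cv2.INTER_CUBIC); cv2.imwrite("pics/c1.png",a[:600])
im=cv2.imread("pics/scene0.png")[160:265,180:320]
a=cv2.resize(im,None,fx=5.6,fy=5.6,interpolation=cv2.INTER_CUBIC); cv2.imwrite("pics/c2.png",a[:600])
```

```text
(no output)
```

View pics/c1.png

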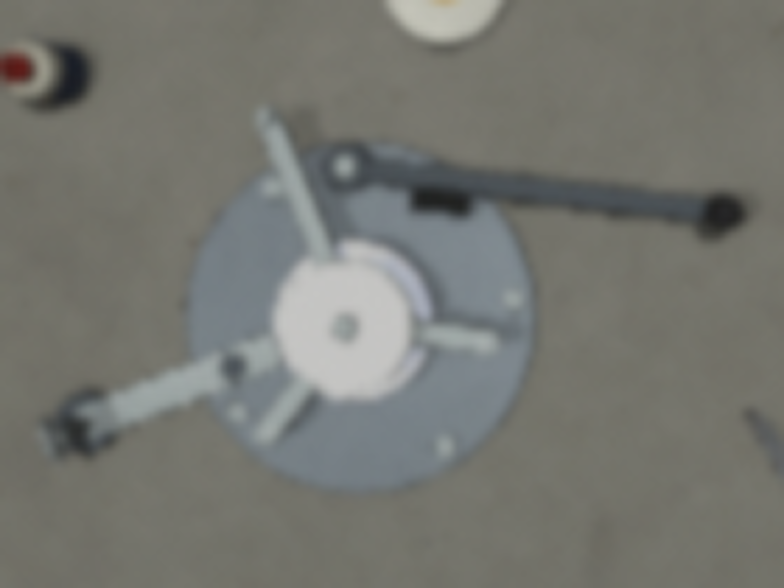

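View pics/c2.png

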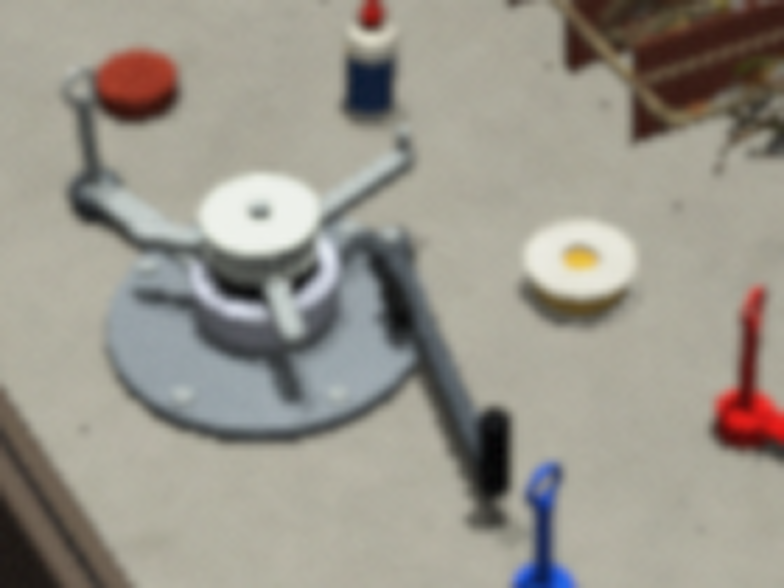

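Confirmed: the grey steel guide, bolted to the winder, has its foot at crop1 (82,420) and its ring at (50,438). The long arm's pin is at crop1 (265,115), the axle at (345,328), the brake pivot at (345,165) and the knob at about (725,213). Next I'll measure these in both views.

Run:
```python
from h import *
np.set_printoptions(precision=4,suppress=True)
T=read_camera("top");S=read_camera("scene")
t=lambda x,y:(195+(y+.5)/5.6-.5,190+(x+.5)/5.6-.5)
s=lambda x,y:(160+(y+.5)/5.6-.5,180+(x+.5)/5.6-.5)
P={'axle':(t(345,328),s(259,211),.092),'base':(t(362,317),None,.012),'pin':(t(265,113),s(404,129),.077),'foot':(t(84,422),s(92,195),.006),
'ring':(t(50,438),s(80,83),.097),'pivot':(t(345,165),s(397,237),.036),'knob':(t(725,213),s(495,413),.076),'bottle':(t(15,68),s(372,5),.095),'spool':(t(445,-8),s(580,258),.023)}
for k,(a,b,z) in P.items():
    print(k,ray(T,a,z)[:2],ray(S,b,z)[:2] if b else '')
def tri(a,b):
    A=[]
    for p,rc in((T,a),(S,b)):
        M=np.array(p["K"])@np.c_[p["R"],p["t"]]
        A.append((M,rc[::-1]))
    X=cv2.triangulatePoints(A[0][0],A[1][0],np.array(A[0][1]),np.array(A[1][1]))
    return (X[:3]/X[3]).ravel()
for k in P:
    if P[k][1]: print(k,tri(*P[k][:2]))
```

```text
axle [ 0.501  -0.0092] [ 0.4979 -0.0142]
base [ 0.5012 -0.0101] 
pin [0.6036 0.0314] [0.6018 0.034 ]
foot [0.4469 0.1331] [0.4442 0.1362]
ring [0.4491 0.1302] [0.4444 0.125 ]
pivot [ 0.5785 -0.0035] [ 0.5793 -0.0053]
knob [ 0.5554 -0.1909] [ 0.5552 -0.1899]
bottle [0.6247 0.1491] [0.6217 0.1266]
spool [ 0.6663 -0.0528] [ 0.6709 -0.0514]
axle [ 0.5001 -0.0085  0.0867]
pin [0.6022 0.0318 0.0785]
foot [0.4453 0.1334 0.0076]
ring [0.4471 0.1321 0.091 ]
pivot [ 0.5793 -0.0037  0.0347]
knob [ 0.5551 -0.1907  0.0768]
bottle [0.6286 0.1524 0.0758]
spool [ 0.6679 -0.0537  0.0259]
```

```bash
cat >> h.py <<'E'
from scipy.spatial.transform import Rotation as Ro
A=np.array([.501,-.0095])
def rel(targets,st=None):
    st=st or get_state(); R=Ro.from_quat(st["tcp_rot"])
    print(st["time"],st["eef_pos"],"yaw",np.degrees(np.arctan2(*R.as_matrix()[1::-1,0])),st["contact_force"],st["opening"])
    for x,y,z,yaw in targets:
        T=Ro.from_matrix(np.array([[np.cos(yaw),np.sin(yaw),0],[np.sin(yaw),-np.cos(yaw),0],[0,0,-1]]).T.T)
        print(np.round(R.inv().apply(np.array([x,y,z])-st["eef_pos"])/.75,3).tolist(),np.round((R.inv()*T).as_rotvec()/np.radians(60),3).tolist())
def wp(deg,gap=0.,r=.095,z=.046):
    "finger pushing the long arm counter-clockwise, arm at deg"
    a=np.radians(deg);u=np.array([np.cos(a),np.sin(a)]);t=np.array([-u[1],u[0]])
    p=A+r*u-(.0205+gap)*t
    return (*p,z,a)
E
python3 -c "
from h import *
w=wp(22,.015); print(w); rel([(w[0],w[1],.231,w[3]),w])"
```

```text
(np.float64(0.6023810002501098), np.float64(-0.006827400462609316), 0.046, np.float64(0.3839724354387525))
1.1 [ 0.22244704 -0.63728187  0.23132924] yaw 19.239592458298375 [ 0.0287425  -0.73767301  0.72875147] 1.0025835390724396
[0.755, -0.627, 0.0] [-0.0, -0.0, -0.046]
[0.755, -0.627, 0.247] [-0.0, -0.0, -0.046]
```

Request:
{"fn": "arm_command", "kwargs": {
  "steps": [
    {"translation":[0.755,-0.627,0],"twist":[0,0,-0.046],"fingers":-1},
    {"translation":[0.755,-0.627,0],"twist":[0,0,-0.046],"fingers":-1},
    {"translation":[0.755,-0.627,0],"twist":[0,0,-0.046],"fingers":-1},
    {"translation":[0.755,-0.627,0],"twist":[0,0,-0.046],"fingers":-1},
    {"translation":[0.755,-0.627,0],"twist":[0,0,-0.046],"fingers":-1}
  ]
}}

```text
time: 1.72
eef_pos: [0.3845, -0.3678, 0.2316]
tcp_rot: [0.982, 0.191, 0.0, 0.0]
contact_force: [0.7, 0.1, 0.9]
opening: 0.001
finger_force: 0.0
```

```bash
python3 -c "
from h import *
w=wp(22,.015); rel([(w[0],w[1],.231,w[3]),w])"
```

```text
1.725 [ 0.38445059 -0.3678089   0.23163579] yaw 21.97441479414901 [0.68594427 0.10998948 0.87184068] 0.0007513033611887694
[0.45, -0.338, 0.001] [0.001, -0.0, -0.0]
[0.449, -0.338, 0.247] [0.001, -0.0, -0.0]
```

Request:
{"fn": "arm_command", "kwargs": {
  "steps": [
    {"translation":[0.45,-0.338,0],"twist":[0,0,0],"fingers":-1},
    {"translation":[0.45,-0.338,0],"twist":[0,0,0],"fingers":-1},
    {"translation":[0.45,-0.338,0],"twist":[0,0,0],"fingers":-1},
    {"translation":[0.45,-0.338,0],"twist":[0,0,0],"fingers":-1},
    {"translation":[0.45,-0.338,0],"twist":[0,0,0],"fingers":-1}
  ]
}}

```text
time: 2.35
eef_pos: [0.5459, -0.1001, 0.2318]
tcp_rot: [0.982, 0.191, 0.001, 0.0]
contact_force: [0.8, -0.5, 0.2]
opening: 0.004
finger_force: 0.0
```

```bash
python3 -c "
from h import *
w=wp(22,.015); rel([(w[0],w[1],.231,w[3]),w])"
```

```text
2.35 [ 0.54592153 -0.10006537  0.23182234] yaw 22.003774731215106 [ 0.82588656 -0.50663127  0.24997846] 0.003556937028894878
[0.116, -0.087, 0.001] [0.001, -0.001, 0.0]
[0.116, -0.087, 0.248] [0.001, -0.001, 0.0]
```

Request:
{"fn": "arm_command", "kwargs": {
  "steps": [
    {"translation":[0.116,-0.087,0],"twist":[0,0,0],"fingers":-1},
    {"translation":[0.116,-0.087,0.05],"twist":[0,0,0],"fingers":-1},
    {"translation":[0.116,-0.087,0.12],"twist":[0,0,0],"fingers":-1},
    {"translation":[0.116,-0.087,0.18],"twist":[0,0,0],"fingers":-1},
    {"translation":[0.116,-0.087,0.21],"twist":[0,0,0],"fingers":-1}
  ]
}}

```text
time: 2.98
eef_pos: [0.5993, -0.0082, 0.0704]
tcp_rot: [0.982, 0.191, -0.002, -0.001]
contact_force: [-0.4, -0.2, -0.1]
opening: -0.004
finger_force: 0.0
```

```bash
python3 -c "
from h import *
w=wp(22,.015); rel([w])
p=read_camera('scene'); cv2.imwrite('pics/s2.png',cv2.resize(p['pixels'][130:280,150:350,::-1],None,fx=4,fy=4,interpolation=cv2.INTER_CUBIC))"
```

```text
2.975 [ 0.59933468 -0.0081818   0.07041672] yaw 22.03297212003779 [-0.39246045 -0.18896582 -0.07049122] -0.003753652166823256
[0.005, -0.0, 0.033] [-0.003, 0.004, 0.001]
```

View pics/s2.png

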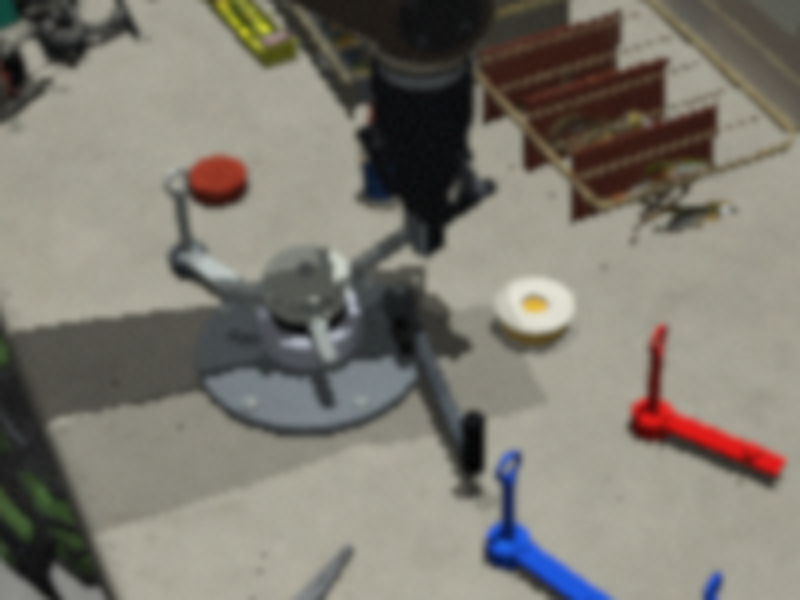

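The closed fingers hang at about (430,240), just on the near (-y) side of the long arm, clear of everything. I'll lower them and start the sweep.

```bash
python3 -c "
from h import *
rel([wp(22,.015),wp(22,.008),wp(24),wp(32),wp(40)])"
```

```text
3.025 [ 0.59790587 -0.00813463  0.0681222 ] yaw 22.011509664988957 [-1.37548636 -0.52154159 -1.45254682] 0.001609922177998595
[0.006, 0.001, 0.029] [-0.004, 0.007, 0.0]
[0.006, -0.009, 0.029] [-0.004, 0.007, 0.0]
[0.007, -0.024, 0.03] [-0.004, 0.007, -0.033]
[0.009, -0.042, 0.03] [-0.005, 0.007, -0.166]
[0.009, -0.06, 0.03] [-0.005, 0.006, -0.3]
```

Request:
{"fn": "arm_command", "kwargs": {
  "steps": [
    {"translation":[0.006,0.001,0.02],"twist":[0,0,0],"fingers":-1},
    {"translation":[0.006,0.001,0.027],"twist":[0,0,0],"fingers":-1},
    {"translation":[0.006,0.001,0.027],"twist":[0,0,0],"fingers":-1}
  ]
}}

```text
time: 3.4
eef_pos: [0.6061, -0.008, 0.0541]
tcp_rot: [0.982, 0.191, 0.0, 0.0]
contact_force: [0.8, 0.9, -0.2]
opening: 0.002
finger_force: 0.0
```

```bash
python3 -c "
from h import *
rel([wp(22,.015),wp(22,.008),wp(24),wp(32),wp(40),wp(48),wp(56)])"
```

```text
3.4 [ 0.60613044 -0.00797081  0.05409889] yaw 22.001258513768637 [ 0.81869043  0.85911218 -0.2256351 ] 0.002031685383176263
[-0.004, -0.003, 0.011] [0.0, -0.001, 0.0]
[-0.004, -0.013, 0.011] [0.0, -0.001, 0.0]
[-0.003, -0.028, 0.011] [0.0, -0.001, -0.033]
[-0.001, -0.046, 0.011] [0.0, -0.001, -0.167]
[-0.002, -0.064, 0.011] [0.001, -0.001, -0.3]
[-0.005, -0.082, 0.011] [0.001, -0.001, -0.433]
[-0.01, -0.099, 0.011] [0.001, -0.001, -0.567]
```

Request:
{"fn": "arm_command", "kwargs": {
  "steps": [
    {"translation":[-0.004,-0.013,0.011],"twist":[0,0,0],"fingers":-1},
    {"translation":[-0.003,-0.028,0.011],"twist":[0,0,-0.033],"fingers":-1},
    {"translation":[-0.002,-0.037,0.011],"twist":[0,0,-0.1],"fingers":-1},
    {"translation":[-0.001,-0.046,0.011],"twist":[0,0,-0.167],"fingers":-1},
    {"translation":[-0.002,-0.064,0.011],"twist":[0,0,-0.3],"fingers":-1}
  ]
}}

```text
time: 4.03
eef_pos: [0.5865, 0.0365, 0.0457]
tcp_rot: [0.939, 0.345, 0.001, 0.001]
contact_force: [0.5, -1.2, -0.6]
opening: 0.003
finger_force: 0.7
```

```bash
python3 -c "
from h import *
rel([wp(x) for x in (40,46,52,58,64,70)])"
```

```text
4.025 [0.58652614 0.0365177  0.04571203] yaw 40.31595967846924 [ 0.4989727  -1.19997221 -0.64239962] 0.002981371520434061
[-0.0, 0.001, -0.0] [0.001, -0.001, 0.005]
[0.002, -0.012, -0.0] [0.002, -0.001, -0.095]
[0.003, -0.026, -0.0] [0.002, -0.001, -0.195]
[0.002, -0.039, -0.0] [0.002, -0.001, -0.295]
[0.0, -0.053, -0.0] [0.002, -0.0, -0.395]
[-0.003, -0.066, -0.0] [0.002, -0.0, -0.495]
```

Request:
{"fn": "arm_command", "kwargs": {
  "steps": [
    {"translation":[0.002,-0.012,0],"twist":[0,0,-0.095],"fingers":-1},
    {"translation":[0.003,-0.026,0],"twist":[0,0,-0.195],"fingers":-1},
    {"translation":[0.002,-0.039,0],"twist":[0,0,-0.295],"fingers":-1},
    {"translation":[0,-0.053,0],"twist":[0,0,-0.395],"fingers":-1},
    {"translation":[-0.003,-0.066,0],"twist":[0,0,-0.495],"fingers":-1}
  ]
}}

```text
time: 4.65
eef_pos: [0.5528, 0.0733, 0.0458]
tcp_rot: [0.819, 0.574, 0.001, 0.001]
contact_force: [0.7, -0.4, 0.1]
opening: -0.002
finger_force: 0.6
```

```bash
python3 -c "
from h import *
rel([wp(x) for x in (70,76,82,88,92,95)])"
```

```text
4.65 [0.55281209 0.07330663 0.04584228] yaw 70.01391497012644 [ 0.65154842 -0.35669971  0.10317893] -0.001623956464808722
[-0.001, 0.0, -0.0] [0.002, -0.0, 0.0]
[0.001, -0.013, -0.0] [0.002, -0.0, -0.1]
[0.002, -0.027, -0.0] [0.002, -0.0, -0.2]
[0.002, -0.04, -0.0] [0.002, 0.0, -0.3]
[0.0, -0.049, -0.0] [0.002, 0.0, -0.366]
[-0.001, -0.056, -0.0] [0.002, 0.0, -0.416]
```

Request:
{"fn": "arm_command", "kwargs": {
  "steps": [
    {"translation":[0.001,-0.013,0],"twist":[0,0,-0.1],"fingers":-1},
    {"translation":[0.002,-0.027,0],"twist":[0,0,-0.2],"fingers":-1},
    {"translation":[0.002,-0.04,0],"twist":[0,0,-0.3],"fingers":-1},
    {"translation":[0,-0.049,0],"twist":[0,0,-0.366],"fingers":-1},
    {"translation":[-0.001,-0.056,0],"twist":[0,0,-0.416],"fingers":-1}
  ]
}}

```text
time: 5.28
eef_pos: [0.5132, 0.0872, 0.046]
tcp_rot: [0.676, 0.737, 0.001, 0.001]
contact_force: [1.5, -0.7, 0.4]
opening: 0.001
finger_force: 0.5
```

```bash
python3 -c "
from h import *
rel([wp(x) for x in (95,98,101,103,105,106)])
for n in('top','scene'):
    p=read_camera(n); cv2.imwrite('pics/%s3.png'%n,p['pixels'][...,::-1])
a=cv2.imread('pics/top3.png')[215:290,180:290];b=cv2.imread('pics/scene3.png')[160:235,170:280]
f=lambda i:cv2.resize(i,None,fx=4*1.75,fy=4,interpolation=cv2.INTER_CUBIC) if 0 else cv2.resize(i,None,fx=4,fy=4,interpolation=cv2.INTER_CUBIC)
cv2.imwrite('pics/m3.png',np.vstack([f(a),f(b)]))"
```

```text
5.275 [0.51324313 0.08716872 0.04598688] yaw 94.87570700908343 [ 1.458023   -0.7348718   0.38337901] 0.001160467304081783
[-0.0, -0.0, -0.0] [0.002, 0.0, -0.002]
[0.001, -0.007, -0.0] [0.002, 0.0, -0.052]
[0.002, -0.014, -0.0] [0.002, 0.0, -0.102]
[0.002, -0.018, -0.0] [0.002, 0.0, -0.135]
[0.002, -0.023, -0.0] [0.002, 0.0, -0.169]
[0.003, -0.025, -0.0] [0.002, 0.0, -0.185]
```

View pics/m3.png

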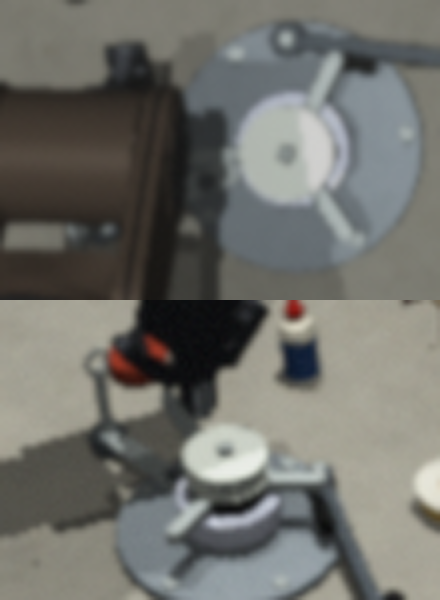

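The hand hides the long arm, but both short arms show in the top crop, with ends at (335,60) and (352,238). They give the wheel angle.

```bash
python3 -c "
from h import *
p=read_camera('top')
t=lambda x,y:(215+(y+.5)/4-.5,180+(x+.5)/4-.5)
for x,y in((335,60),(352,238)):
    v=ray(p,t(x,y),.062)[:2]-A; print(v,np.hypot(*v),np.degrees(np.arctan2(v[1],v[0])))
v=ray(p,t(288,152),.092)[:2];print(v)
"
```

```text
[ 0.06225254 -0.03000406] 0.06910587155423409 -25.732822057100396
[-0.05892166 -0.04188491] 0.07229182270807419 -144.59258859162068
[ 0.50239429 -0.01034912]
```

The wheel angle reads 94.9° against 95° commanded, so the geometry holds. The guide bears about 110.7°, with a tolerance of ±6°.

```bash
python3 -c "
from h import *
rel([wp(x) for x in (99,103,107,109,110.5)])"
```

```text
5.425 [0.51277252 0.08702494 0.04561216] yaw 94.69351890789935 [ 1.01977851  0.5732378  -0.48061041] -0.0004543548639384702
[0.001, -0.008, -0.001] [0.0, -0.0, -0.072]
[0.002, -0.017, -0.001] [0.0, -0.0, -0.138]
[0.003, -0.026, -0.001] [0.0, -0.0, -0.205]
[0.003, -0.031, -0.001] [0.0, -0.0, -0.238]
[0.002, -0.034, -0.001] [0.0, -0.0, -0.263]
```

Request:
{"fn": "arm_command", "kwargs": {
  "steps": [
    {"translation":[0.001,-0.008,0],"twist":[0,0,-0.07],"fingers":-1},
    {"translation":[0.002,-0.017,0],"twist":[0,0,-0.137],"fingers":-1},
    {"translation":[0.003,-0.026,0],"twist":[0,0,-0.203],"fingers":-1},
    {"translation":[0.003,-0.031,0],"twist":[0,0,-0.237],"fingers":-1},
    {"translation":[0.002,-0.034,0],"twist":[0,0,-0.261],"fingers":-1}
  ]
}}

```text
time: 6.05
eef_pos: [0.4877, 0.0861, 0.0455]
tcp_rot: [0.571, 0.821, 0.0, 0.0]
contact_force: [1.2, 2.1, 0.9]
opening: -0.001
finger_force: 0.6
```

```bash
python3 -c "
from h import *
rel([wp(110.5),wp(110.5,.025),wp(110.5,.025,z=.19)])"
```

```text
6.05 [0.48768681 0.08611838 0.04553134] yaw 110.34703669667903 [1.17241809 2.09681316 0.86890309] -0.0009056436543425524
[0.001, -0.001, -0.001] [0.001, -0.0, -0.003]
[0.001, 0.033, -0.001] [0.001, -0.0, -0.003]
[0.001, 0.033, -0.193] [0.001, -0.0, -0.003]
```

Request:
{"fn": "arm_command", "kwargs": {
  "steps": [
    {"translation":[0.001,0,0],"twist":[0,0,0],"fingers":-1},
    {"translation":[0.001,0.016,0],"twist":[0,0,0],"fingers":-1},
    {"translation":[0.001,0.033,0],"twist":[0,0,0],"fingers":-1},
    {"translation":[0.001,0.033,-0.08],"twist":[0,0,0],"fingers":-1},
    {"translation":[0.001,0.033,-0.15],"twist":[0,0,0],"fingers":-1}
  ]
}}

```text
time: 6.68
eef_pos: [0.5112, 0.0954, 0.1586]
tcp_rot: [0.571, 0.821, -0.0, -0.001]
contact_force: [0.3, -0.5, -0.1]
opening: 0.002
finger_force: 0.0
```

```bash
cat >> h.py <<'E'
PV=np.array([.5785,-.0038])
def bp(deg,gap=0.,z=.05,h=.0145):
    "finger pushing knob clockwise; lever bearing deg; tool y along the push"
    a=np.radians(deg);u=np.array([np.cos(a),np.sin(a)]);t=np.array([u[1],-u[0]])
    p=PV+.19*u-(.009+h+gap)*t
    return (*p,z,a%(2*np.pi))
E
python3 -c "
from h import *
v=np.array([.5553,-.1905])-PV;print(np.degrees(np.arctan2(v[1],v[0])))
w=bp(-97,.02);print(w)
rel([(w[0],w[1],.16,w[3]+np.pi),(w[0],w[1],.16,w[3])]); print(np.degrees(get_state()['qpos']))"
```

```text
-97.08346482832204
(np.float64(0.5985205823494195), np.float64(-0.1976850852499751), 0.05, np.float64(4.590215932745087))
6.675 [0.51118161 0.09540108 0.15864816] yaw 110.32093598629966 [ 0.31756124 -0.5420786  -0.08820036] 0.0021876550727891113
[-0.407, -0.027, -0.002] [-0.002, -0.0, 0.455]
[-0.407, -0.027, -0.002] [0.0, -0.002, -2.545]
[-6.17580304e-01  1.05194642e+00  1.15606868e+02  1.37722968e-03
  6.34346145e+01 -2.09391594e+01]
```

Request:
{"fn": "arm_command", "kwargs": {
  "steps": [
    {"translation":[-0.407,-0.027,0],"twist":[0,0,0.455],"fingers":-1},
    {"translation":[-0.407,-0.027,0],"twist":[0,0,0.455],"fingers":-1},
    {"translation":[-0.407,-0.027,0],"twist":[0,0,0.455],"fingers":-1},
    {"translation":[-0.407,-0.027,0],"twist":[0,0,0.455],"fingers":-1},
    {"translation":[-0.407,-0.027,0],"twist":[0,0,0.455],"fingers":-1}
  ]
}}

```text
time: 7.3
eef_pos: [0.5988, -0.2006, 0.1577]
tcp_rot: [0.749, 0.662, 0.0, 0.0]
contact_force: [0.4, 1.0, 0.2]
opening: 0.001
finger_force: 0.0
```

```bash
python3 -c "
from h import *
w=bp(-97,.02)
rel([(w[0],w[1],.16,w[3]+np.pi),(w[0],w[1],.05,w[3]+np.pi)])
p=read_camera('top'); cv2.imwrite('pics/t4.png',cv2.resize(p['pixels'][195:300,180:340,::-1],None,fx=5,fy=5,interpolation=cv2.INTER_CUBIC))"
```

```text
7.3 [ 0.59875597 -0.20055263  0.15773258] yaw 82.97597745875282 [0.4155525  0.99368352 0.17901894] 0.0008197330340913723
[0.004, -0.001, -0.003] [0.0, 0.0, -0.0]
[0.004, -0.001, 0.144] [0.0, 0.0, -0.0]
```

View pics/t4.png

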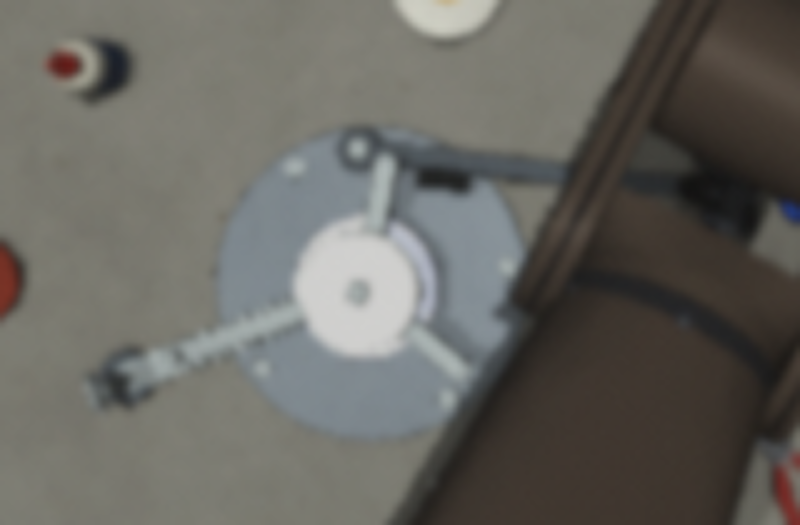

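The long arm lies over the guide bracket, pin at (140,368) and post foot at (122,376), so it points at the post. The fingers are beside the knob on the far side, and I'll lower them there.

Request:
{"fn": "arm_command", "kwargs": {
  "steps": [
    {"translation":[0.003,-0.001,0.05],"twist":[0,0,0],"fingers":-1},
    {"translation":[0.003,-0.001,0.1],"twist":[0,0,0],"fingers":-1},
    {"translation":[0.003,-0.001,0.144],"twist":[0,0,0],"fingers":-1},
    {"translation":[0.003,-0.001,0.144],"twist":[0,0,0],"fingers":-1}
  ]
}}

```text
time: 7.85
eef_pos: [0.5951, -0.1944, 0.0461]
tcp_rot: [0.749, 0.663, -0.001, -0.004]
contact_force: [0.3, -0.2, 0.1]
opening: -0.002
finger_force: 0.0
```

```bash
python3 -c "
from h import *
L=[bp(-97,.01)]+[bp(x) for x in (-98,-102,-107,-112)]
rel([(*w[:3],w[3]+np.pi) for w in L])"
```

```text
7.85 [ 0.5951252  -0.1944114   0.04607451] yaw 83.02055179901737 [ 0.33896006 -0.1868241   0.11773683] -0.0017717926857820049
[-0.004, -0.008, -0.005] [-0.007, -0.003, 0.0]
[-0.004, -0.026, -0.005] [-0.007, -0.003, 0.017]
[-0.006, -0.044, -0.005] [-0.007, -0.002, 0.084]
[-0.005, -0.066, -0.005] [-0.007, -0.002, 0.167]
[-0.003, -0.088, -0.005] [-0.007, -0.002, 0.25]
```

Request:
{"fn": "arm_command", "kwargs": {
  "steps": [
    {"translation":[0,-0.008,0],"twist":[0,0,0],"fingers":-1},
    {"translation":[-0.001,-0.027,0],"twist":[0,0,0.017],"fingers":-1},
    {"translation":[-0.002,-0.046,0],"twist":[0,0,0.084],"fingers":-1},
    {"translation":[-0.001,-0.068,0],"twist":[0,0,0.167],"fingers":-1},
    {"translation":[0.001,-0.09,0],"twist":[0,0,0.25],"fingers":-1}
  ]
}}

```text
time: 8.48
eef_pos: [0.5301, -0.1875, 0.0518]
tcp_rot: [0.83, 0.558, 0.001, 0.002]
contact_force: [0.5, -0.5, 0.9]
opening: 0.004
finger_force: 0.4
```

```bash
python3 -c "
from h import *
L=[bp(x) for x in (-112,-116,-120,-124,-127,-129,-131.5,-134)]
rel([(*w[:3],w[3]+np.pi) for w in L])"
```

```text
8.475 [ 0.53012344 -0.18751983  0.051808  ] yaw 67.81248146690191 [ 0.51875006 -0.47638337  0.93102887] 0.0035377851757692094
[-0.002, -0.001, 0.002] [0.004, 0.001, -0.003]
[-0.004, -0.018, 0.002] [0.004, 0.001, 0.064]
[-0.004, -0.036, 0.002] [0.004, 0.001, 0.13]
[-0.003, -0.054, 0.002] [0.004, 0.0, 0.197]
[-0.002, -0.067, 0.002] [0.004, 0.0, 0.247]
[-0.0, -0.076, 0.002] [0.004, 0.0, 0.28]
[0.002, -0.087, 0.002] [0.004, 0.0, 0.322]
[0.004, -0.098, 0.002] [0.004, 0.0, 0.364]
```

Request:
{"fn": "arm_command", "kwargs": {
  "steps": [
    {"translation":[-0.003,-0.018,0],"twist":[0,0,0.064],"fingers":-1},
    {"translation":[-0.003,-0.036,0],"twist":[0,0,0.13],"fingers":-1},
    {"translation":[-0.002,-0.054,0],"twist":[0,0,0.197],"fingers":-1},
    {"translation":[-0.001,-0.067,0],"twist":[0,0,0.247],"fingers":-1},
    {"translation":[0,-0.076,0],"twist":[0,0,0.28],"fingers":-1}
  ]
}}

```text
time: 9.1
eef_pos: [0.4814, -0.1685, 0.0525]
tcp_rot: [0.902, 0.431, 0.005, 0.007]
contact_force: [15.9, -10.0, -10.4]
opening: 0.005
finger_force: 9.2
```

```bash
python3 -c "
from h import *
L=[bp(x) for x in (-129,-130,-131,-132,-133,-134,-135)]
rel([(*w[:3],w[3]+np.pi) for w in L])"
```

```text
9.1 [ 0.4813503  -0.16847609  0.0524957 ] yaw 51.092576751432325 [ 15.92363759  -9.96689007 -10.43591087] 0.0049511591850913625
[-0.001, -0.006, 0.003] [0.017, -0.002, 0.002]
[-0.002, -0.011, 0.003] [0.017, -0.002, 0.018]
[-0.002, -0.015, 0.003] [0.017, -0.003, 0.035]
[-0.002, -0.02, 0.003] [0.017, -0.003, 0.052]
[-0.003, -0.024, 0.003] [0.017, -0.003, 0.068]
[-0.003, -0.028, 0.003] [0.017, -0.003, 0.085]
[-0.003, -0.033, 0.003] [0.017, -0.003, 0.102]
```

The push force has risen to 19 N at a lever bearing of about -128°, so the lever is on its end stop. I'll hold briefly, back off and look.

Request:
{"fn": "arm_command", "kwargs": {
  "steps": [
    {"translation":[0,0,0],"twist":[0,0,0],"fingers":-1},
    {"translation":[0,0,0],"twist":[0,0,0],"fingers":-1},
    {"translation":[0,0.02,0],"twist":[0,0,0],"fingers":-1},
    {"translation":[0,0.045,0],"twist":[0,0,0],"fingers":-1},
    {"translation":[0,0.045,-0.08],"twist":[0,0,0],"fingers":-1}
  ]
}}

```text
time: 9.72
eef_pos: [0.5002, -0.1853, 0.1044]
tcp_rot: [0.902, 0.432, -0.004, -0.006]
contact_force: [0.2, 0.7, 0.6]
opening: -0.0
finger_force: 0.0
```

Request:
{"fn": "arm_command", "kwargs": {
  "steps": [
    {"translation":[0,0,-0.08],"twist":[0,0,0],"fingers":-1},
    {"translation":[-0.1,0.2,-0.12],"twist":[0,0,0],"fingers":-1},
    {"translation":[-0.15,0.3,-0.12],"twist":[0,0,0],"fingers":-1},
    {"translation":[-0.15,0.3,-0.12],"twist":[0,0,0],"fingers":-1},
    {"translation":[-0.15,0.3,-0.12],"twist":[0,0,0],"fingers":-1}
  ]
}}

```text
time: 10.35
eef_pos: [0.6075, -0.414, 0.2004]
tcp_rot: [0.902, 0.432, 0.0, -0.0]
contact_force: [0.3, 0.1, 0.1]
opening: -0.0
finger_force: 0.0
```

```bash
python3 -c "
from h import *
s=get_state();print(s['time'],s['eef_pos'],s['contact_force'])
p=read_camera('top'); cv2.imwrite('pics/t5.png',cv2.resize(p['pixels'][175:295,160:320,::-1],None,fx=5,fy=5,interpolation=cv2.INTER_CUBIC))"
```

```text
10.35 [ 0.60747886 -0.41400857  0.20044033] [0.25011775 0.09993928 0.07418165]
```

View pics/t5.png

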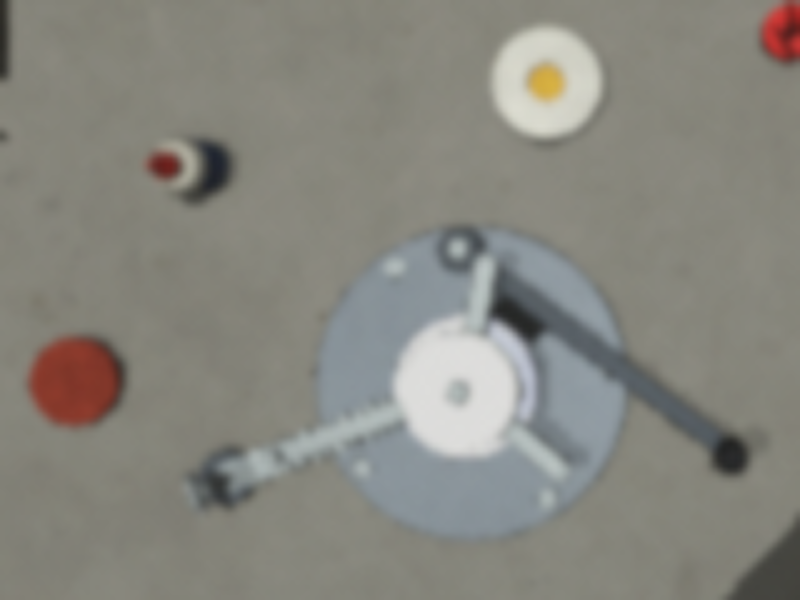

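The pad now lies on the drum at (520,315) and the knob is at (731,452). The long arm runs along the bracket to the post. Bottle, tin and spool look undisturbed. One numeric check before handing in.

```bash
python3 -c "
from h import *
p=read_camera('top')
t=lambda x,y:(175+(y+.5)/5-.5,160+(x+.5)/5-.5)
g=lambda x,y,z:ray(p,t(x,y),z)[:2]
k=g(731,452,.076);v=k-PV;print('brake',k,np.hypot(*v),np.degrees(np.arctan2(v[1],v[0])))
for x,y in((486,262),(562,470)):
    v=g(x,y,.062)-A; print(v,np.hypot(*v),np.degrees(np.arctan2(v[1],v[0])))
v=g(222,478,.006)-A;print('foot',np.hypot(*v),np.degrees(np.arctan2(v[1],v[0])))
for n,x,y,z in(('spool',547,82,.023),('bottle',165,165,.095),('tin',76,382,.019)): print(n,g(x,y,z))
"
```

```text
brake [ 0.46842622 -0.15498069] 0.18700759014062054 -126.05814491169474
[ 0.06942966 -0.01193622] 0.07044821901709072 -9.754829059360016
[-0.04390468 -0.05380486] 0.06944482326942328 -129.21438900588754
foot 0.15430687725509776 110.80636275756864
spool [ 0.67249802 -0.05260868]
bottle [0.62241788 0.14814324]
tin [0.50178199 0.21607682]
```

The wheel reads 110.5° against a guide bearing of 110.8°, which is good. The knob bearing of about -126° is only about 29–31° of travel, too near the 0.54 rad limit. I'll push once more to be sure it is home.

```bash
python3 -c "
from h import *
L=[bp(-125,.025,.16),bp(-125,.025),bp(-125,.008)]
rel([(*w[:3],w[3]+np.pi) for w in L])"
```

```text
10.45 [ 0.60750094 -0.41797282  0.19868814] yaw 50.96735853294188 [-0.03639632 -0.09557277  0.33888735] 3.709318981668545e-05
[0.157, -0.296, 0.051] [0.001, 0.001, -0.067]
[0.157, -0.296, 0.198] [0.001, 0.001, -0.067]
[0.155, -0.318, 0.198] [0.001, 0.001, -0.067]
```

Request:
{"fn": "arm_command", "kwargs": {
  "steps": [
    {"translation":[0.157,-0.29,0.05],"twist":[0,0,-0.067],"fingers":-1},
    {"translation":[0.157,-0.29,0.05],"twist":[0,0,-0.067],"fingers":-1},
    {"translation":[0.157,-0.29,0.05],"twist":[0,0,-0.067],"fingers":-1},
    {"translation":[0.157,-0.29,0.05],"twist":[0,0,-0.067],"fingers":-1},
    {"translation":[0.157,-0.29,0.05],"twist":[0,0,-0.067],"fingers":-1}
  ]
}}

```text
time: 11.08
eef_pos: [0.5075, -0.1791, 0.1597]
tcp_rot: [0.885, 0.465, -0.002, -0.003]
contact_force: [-0.7, -0.5, -0.1]
opening: 0.0
finger_force: 0.0
```

Request:
{"fn": "arm_command", "kwargs": {
  "steps": [
    {"translation":[0,0,0.06],"twist":[0,0,0],"fingers":-1},
    {"translation":[0,0,0.12],"twist":[0,0,0],"fingers":-1},
    {"translation":[0,0,0.147],"twist":[0,0,0],"fingers":-1},
    {"translation":[0,0,0.147],"twist":[0,0,0],"fingers":-1},
    {"translation":[0,0,0.147],"twist":[0,0,0],"fingers":-1}
  ]
}}

```text
time: 11.7
eef_pos: [0.5124, -0.1851, 0.0533]
tcp_rot: [0.886, 0.463, 0.001, 0.001]
contact_force: [-0.1, -0.5, 0.2]
opening: 0.0
finger_force: 0.0
```

```bash
python3 -c "
from h import *
L=[bp(x) for x in (-124,-125,-126,-127,-128,-129,-130,-131)]
rel([(*w[:3],w[3]+np.pi) for w in L])"
```

```text
11.7 [ 0.51244758 -0.18511814  0.05334556] yaw 55.21818650817858 [-0.14019815 -0.50985358  0.21074472] 0.0004485290897581116
[-0.004, -0.031, 0.004] [0.003, -0.0, -0.013]
[-0.005, -0.035, 0.004] [0.003, -0.0, 0.004]
[-0.005, -0.04, 0.004] [0.003, -0.0, 0.02]
[-0.006, -0.044, 0.004] [0.003, -0.0, 0.037]
[-0.006, -0.049, 0.004] [0.003, -0.0, 0.054]
[-0.006, -0.053, 0.004] [0.003, -0.0, 0.07]
[-0.006, -0.057, 0.004] [0.003, -0.0, 0.087]
[-0.006, -0.062, 0.004] [0.003, -0.0, 0.104]
```

Request:
{"fn": "arm_command", "kwargs": {
  "steps": [
    {"translation":[-0.005,-0.02,0.004],"twist":[0,0,0.02],"fingers":-1},
    {"translation":[-0.005,-0.036,0.004],"twist":[0,0,0.02],"fingers":-1},
    {"translation":[-0.006,-0.046,0.004],"twist":[0,0,0.037],"fingers":-1},
    {"translation":[-0.006,-0.046,0.004],"twist":[0,0,0.037],"fingers":-1}
  ]
}}

```text
time: 12.2
eef_pos: [0.4817, -0.1688, 0.05]
tcp_rot: [0.895, 0.446, 0.001, 0.002]
contact_force: [2.6, -0.9, -1.5]
opening: -0.004
finger_force: 1.5
```

Request:
{"fn": "arm_command", "kwargs": {
  "steps": [
    {"translation":[0,-0.006,0],"twist":[0,0,0.03],"fingers":-1},
    {"translation":[0,-0.006,0],"twist":[0,0,0.03],"fingers":-1},
    {"translation":[0,-0.006,0],"twist":[0,0,0.03],"fingers":-1}
  ]
}}

```text
time: 12.58
eef_pos: [0.4813, -0.169, 0.0504]
tcp_rot: [0.902, 0.432, 0.004, 0.007]
contact_force: [10.7, -7.8, -8.4]
opening: -0.0
finger_force: 6.5
```

```bash
python3 -c "
from h import *
L=[bp(x) for x in (-126,-127,-128,-129)]
rel([(*w[:3],w[3]+np.pi) for w in L])"
```

```text
12.575 [ 0.4812516  -0.16897719  0.0504026 ] yaw 51.17619992709101 [10.70083432 -7.77347553 -8.42544899] -0.00016764217465540512
[0.001, 0.007, 0.001] [0.014, -0.001, -0.047]
[0.001, 0.002, 0.001] [0.014, -0.001, -0.03]
[0.0, -0.002, 0.001] [0.014, -0.001, -0.014]
[-0.001, -0.007, 0.0] [0.014, -0.001, 0.003]
```

The stop is in exactly the same place, (0.4813, -0.169). The lever did not move under 13 N, about 2.5 N m against 0.12 N m of friction, so it is hard on its end stop. I'll back off and hand in.

Request:
{"fn": "arm_command", "kwargs": {
  "steps": [
    {"translation":[0,0.02,0],"twist":[0,0,0],"fingers":-1},
    {"translation":[0,0.045,0],"twist":[0,0,0],"fingers":-1},
    {"translation":[0,0.045,-0.08],"twist":[0,0,0],"fingers":-1},
    {"translation":[0,0.045,-0.16],"twist":[0,0,0],"fingers":-1},
    {"translation":[0,0.045,-0.16],"twist":[0,0,0],"fingers":-1}
  ]
}}

```text
time: 13.2
eef_pos: [0.5064, -0.1884, 0.1752]
tcp_rot: [0.902, 0.432, 0.003, 0.004]
contact_force: [-0.7, 0.9, -0.1]
opening: 0.003
finger_force: 0.0
```

Request:
{"fn": "arm_command", "kwargs": {
  "steps": [
    {"translation":[-0.15,0.3,-0.04],"twist":[0,0,0],"fingers":-1},
    {"translation":[-0.15,0.3,-0.04],"twist":[0,0,0],"fingers":-1},
    {"translation":[-0.15,0.3,-0.04],"twist":[0,0,0],"fingers":-1},
    {"translation":[-0.15,0.3,-0.04],"twist":[0,0,0],"fingers":-1},
    {"translation":[-0.15,0.3,-0.04],"twist":[0,0,0],"fingers":-1}
  ]
}}

```text
time: 13.82
eef_pos: [0.6079, -0.4187, 0.1959]
tcp_rot: [0.902, 0.431, -0.001, -0.001]
contact_force: [-0.3, 0.5, -1.1]
opening: 0.001
finger_force: 0.0
```

```bash
python3 -c "
from h import *
p=read_camera('top');a=cv2.imread('pics/t5.png')
b=cv2.resize(p['pixels'][175:295,160:320,::-1],None,fx=5,fy=5,interpolation=cv2.INTER_CUBIC)
d=cv2.absdiff(a,b).max(2)[:,:780];print(d[:480].max(),(d[:480]>40).sum())
print(sign_off())"
```

```text
15 0
the job is handed in; nothing more can be done
None
```

I handed the job in, with no verdict returned: the long arm points at the steel guide post (110.5° against 110.8° measured), the brake lever is pushed onto its hard stop, and the bottle, spool and tin weren't touched. The one doubt is the brake angle: the camera shows only about 0.51–0.54 rad of travel, so "home" (over 0.54) rests on that stop.

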